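# Clamp a slide bolt in the bench gauge with its ratchet

### The arm

A 6-joint arm with a two-finger parallel gripper is mounted at the origin on the work surface. World frame = base frame: x ahead of the robot, y to its left, z up, the work surface at z = 0. Lengths are in mm, angles in rad, forces in N, time in s.
With the tool pointing down it reaches from about 400 to 925 mm from the base axis. Payload 3.4 kg.
Tool frame: the origin (TCP) lies at the very end of the fingers, on their centre line; the grasp point (between the pads) lies ctrl.grip_depth behind it (ctrl.grip_depth is the distance from the TCP to the grasp point, in mm); z points along the fingers, x is the direction in which the jaws open and shut, and the axes are right-handed (so a half turn about z gives the same grasp; the last joint's range is limited). The gripper opens to 85 mm and grips with 20 to 120 N. Pads are 22 mm wide; open, the fingers measure 114 mm over their backs; the gripper's body (76 mm by 85 mm) begins 54 mm behind the grasp point. The pads swing forward as they close: fully open they stand 13 mm farther back than shut.
Start: joints at [1.081, 0.307, 1.506, -0, 1.328, -0.073], TCP at [232.804, 525.769, 231.305] pointing down, gripper open.
Joint ranges: [-3.12, 3.12], [-1.05, 2.28], [0.14, 2.33], [-1.42, 4.57], [0.1, 2.73], [-2.68, 2.68]. Speed limits (rad/s): [2.57, 2.57, 3.14, 3.14, 3.14, 3.14].

### API

Orientations are given as a unit quaternion [w, x, y, z].
In Python, from workcell import ctrl, camera gives the robot as it stands.
- The arm moves only by the tool servo_tool, never from a script. Its argument "moves" is a list of rows, each a list of 7 numbers: the shift along the tool's x, y, z in m, then the turn, a rotation vector about the tool's x, y, z in rad, then the closure, from 0 (fully open) to 1 (shut). A call has exactly 5 rows; each row is the pose to reach, as a shift and turn from the pose measured when the call began, along the tool's axes at that moment; what a row does not reach only later rows make up. A row lasts 1/8 s, in which the tool goes at most 62.5 mm and 10.7 degrees, less where a joint would pass 70% of its speed; a pose out of reach is approached as far as the arm can. A call with a gripper value outside its range is refused whole. The fingers move at their own pace and stop on an object; "newtons" is the grip in N (left out, the last holds). Time passes only in rows, so rows that repeat a pose let the fingers close, or fill a call up. It gives the time, the measured TCP pose, the force and the opening at its end, in the units of the state.
- ctrl.get_obs(): the state, without advancing time (a new reading comes with each control period).
- camera(name): name is "side" or "top" or "wrist"; returns a dict with "pixels" (480x640x3 uint8, red, green, blue), "depth" (480x640 float32, mm along the optical axis (not along the pixel's ray), 0 where there is no reading), "K" (3x3 intrinsics, pixels), "camera_from_world" (4x4, takes a point from world to camera coordinates). Camera axes: x right, y down, z forward; pixel columns grow to the right and rows downward; lengths in mm; the calibration is good to about 2 mm. A picture is of the moment at which its call begins.
- ctrl.close_job(): hands the job in, once; it reports no verdict.
The state is a dict: "t": time; "joint_positions": joint angles; "joint_velocities": joint speeds; "effort": joint torques, N m; "position": TCP position; "tool_rot": TCP orientation; "force": force on the tool from outside, world axes, zero at the start; "ft_torque": the same for the moment, N m; "width": finger opening in mm.
Only numpy, scipy, OpenCV 4.12 (cv2) and the standard library are available. Lean on these libraries where they do the work, as an engineer would, in place of code of your own. Each camera call takes 0.05 s, during which the arm holds its last target.

### The job

Lay the long slide bolt flat in the channel of the bench gauge, tongue towards the spindle, and push it gently home against the end stop. Then turn the ratchet knob on top of the gauge clockwise until you feel it slip on the clamped tongue, let it slip some 20 degrees and stop: with less the bolt is not properly clamped, and much beyond 35 degrees the wound-up clutch overloads the gauge. Leave the bolt clamped there and leave the other things on the bench alone.

Things in the scene. Friction and masses are not known exactly. Their poses are not given: they have to be found in the camera images.
- bolt_lug (a point): Centre of the grip lug of the loose steel slide bolt (160 g): a flat tongue 145 long, 20 wide, 8 thick, with an upright rectangular lug on it near its tail, 30 long, 14 thick, 45 high (top 53 above the underside). The point is 34 above the underside. x runs along the tongue from lug to tip, y across the lug's 14 mm, z up. Tip 130 ahead, tail 15 behind.
- bolt_tip (a point): The end of the bolt's tongue, at the middle of its width, on the underside; axes as for bolt_lug.
- bolt: The same slide bolt; origin on its underside, straight below the lug's centre; axes as for bolt_lug.
- seat (a point): Point on the channel floor of the fixed green bench gauge, on the spindle axis, 50 above the bench. x: the direction in which the bolt is slid in, z up. Channel 30 wide between side walls 6 high; its floor runs from the open end at x = -145 to the stop face at x = +22. With the bolt home the lug is at x = -108.
- gauge: The whole fixed gauge, origin on the bench below seat, same axes. An overhead arm, 46 wide, reaches from the column behind the stop to x = -22, its underside 35 and its top 65 above the channel floor; the thimble and the ratchet knob stand on the arm.
- stop: Fixed dark steel end stop, 14 high, at the inner end of the channel; origin at the foot of the face that the tip meets, axes as for seat. Not to be pushed hard: 25 N at the very most, 5 to 10 N is plenty.
- bed: The steel channel block that the bolt lies in: fixed to the gauge, 175 long, 50 wide; origin 30 below seat, same axes. It must not be pressed with over 32 N. Above it hangs the spindle, a steel pin 10 across that moves straight down without turning, 5 mm per radian of thimble turn; its flat foot starts 11 to 20 above the channel floor (not measured).
- ratchet_grip (a point): Centre of the ratchet knob: upright, round, knurled steel, 22 across, 40 high, on the spindle axis, 118 above seat, axes as for seat; clockwise from above lowers the spindle; it keeps its height and turns without end. The thimble below it (32 across, its top 23 below this point) is driven through the knob's clutch; do not grip the thimble.
- ratchet_top (a point): Centre of the knob's top, 20 above ratchet_grip. What the hand feels: about 0.15 N m of screw drag as the spindle comes down; once it meets the tongue the torque soon rises to about 0.215 N m and the clutch slips (the thimble stands still), then 0.1 N m more per radian of slip. Clamping force: 13 N as it starts to slip, plus 20 N per radian. It stays when let go.
- latch: Short flat steel bolt with a round grip post: tongue 80 x 20 x 8, post 18 across; a bystander, origin on its underside.
- collar: Dark steel ring 48 across, 18 high; a bystander, origin on its underside.
- wrench: Steel wrench 170 long, lying; a bystander; origin at its underside.
- oilbottle: Grey oil bottle 40 across, 100 high, upright; a bystander, origin on its underside.
- slug: Upright brass cylinder 32 across, 40 high; a bystander, origin on its underside.
- filebrush: Brush 160 long, lying; a bystander; origin at its underside.
There are look-alikes about, which are no part of the job. Leave any purple or red look-alike of the gauge alone.

How it is judged (in metres and radians):
On the way, in this order (a step that is already met when the one before it is completed fails the run):
1. the bolt lies flat in the channel with its tip home on the stop (x of bolt_tip in the frame of seat above 0.02 m and y of bolt_tip in the frame of seat between -0.006 and 0.006 m and z of bolt_tip in the frame of seat below 0.002 m and angle between bolt_tip's own z axis and vertical below 0.04 rad and angle between the x axis of bolt_tip and the x axis of seat, either way round below 0.1 rad), for 0.2 s.
2. the spindle clamps the bolt so hard that the ratchet has slipped (all of step 1 and contact force between bed and bolt above 16 N), for 0.1 s.
At the end, for the whole second after the job is handed in: The bolt lies flat in the channel, at rest, its tip within 2 mm of the stop, within 6 mm of the channel's middle and in line with it (0.1 rad); the clamped bolt presses on the channel floor with 16 to 29 N, its own weight of about 1.6 N included; the gripper has let go (all of step 2 and contact force between bed and bolt below 29 N and linear speed of bolt below 0.01 m/s); the robot touches nothing.
It fails at once if the bolt is pressed on the channel floor with over 32 N (ratchet overwound) (contact force between bed and bolt above 32 N).
It fails at once if the bolt is pushed against the stop with more than 25 N (contact force between stop and bolt above 25 N).
It fails at once if a bystander is moved by more than 30 mm (distance of any of latch, collar, wrench, oilbottle, slug, filebrush from where it was at the start of the episode above 0.03 m).
It also fails if it takes over 72 s, if anything falls off the work surface, if the arm or the gripper's body presses on something with over 40 N, if the wrist force passes 120 N, or if a joint passes its speed limit or range.

## Working session

There is one attempt and no reset: what is moved stays moved. The work goes in short steps, Python scripts to look and compute and a tool call to move; the robot and the scene stay as the last step left them, time stands still between calls to the robot, and variables do not carry over. Pictures are saved under pics/ and viewed, and the job is handed in when it is done.

Besides the shell and the picture viewer there is one more tool, called after "Emit:" as name([rows], argument=value, ...), one row to a line, values as JSON. servo_tool: Moves the arm, as the interface text tells. Its arguments: {"type":"object","properties":{"moves":{"type":"array"},"newtons":{"type":"number"}},"required":["moves"]}

```bash
mkdir -p pics; ls; cat > h.py <<'E'
import numpy as np, cv2
from workcell import ctrl, camera
def snap(n,f):
    c=camera(n); cv2.imwrite('pics/'+f,cv2.cvtColor(c['pixels'],cv2.COLOR_RGB2BGR))
    np.savez('pics/'+f[:-4]+'.npz',**c); return c
def ray(c,u,v,z):
    K=c['K'];T=np.array(c['camera_from_world']);R=T[:3,:3];t=T[:3,3]
    o=-R.T@t; d=R.T@np.linalg.solve(K,[u,v,1.]); return o+d*(z-o[2])/d[2]
def pts(c):
    K=c['K'];T=np.array(c['camera_from_world']);R=T[:3,:3];t=T[:3,3]
    v,u=np.mgrid[:480,:640];d=c['depth']
    p=np.stack([(u-K[0,2])/K[0,0]*d,(v-K[1,2])/K[1,1]*d,d],-1)
    return (p-t)@R
E
python3 - <<'E'
from h import *
print(ctrl.get_obs(), ctrl.grip_depth)
for n in ('side','top','wrist'): snap(n,n+'0.png')
E
```

```text
pics
{'t': 0.0, 'joint_positions': array([ 1.08049452e+00,  3.07533741e-01,  1.50766433e+00, -6.62624962e-06,
        1.32841835e+00, -7.34753860e-02]), 'joint_velocities': array([-0.00018039, -0.0005281 , -0.0002238 ,  0.00216148,  0.0005367 ,
       -0.00053368]), 'effort': array([ 5.40044493e-04, -4.57560897e+01, -2.51913232e+01, -4.50115131e-04,
        1.36476112e-02, -4.96640996e-05]), 'position': array([232.47524773, 525.1417439 , 230.40695755]), 'tool_rot': array([ 4.91052707e-04,  8.38110300e-01,  5.45499864e-01, -8.84751726e-04]), 'force': array([0.50587691, 0.13910136, 0.55352448]), 'ft_torque': array([-0.02618189, -0.01279049, -0.03528834]), 'width': 85.3000696138914} 18.700000000000003
```

View pics/top0.png

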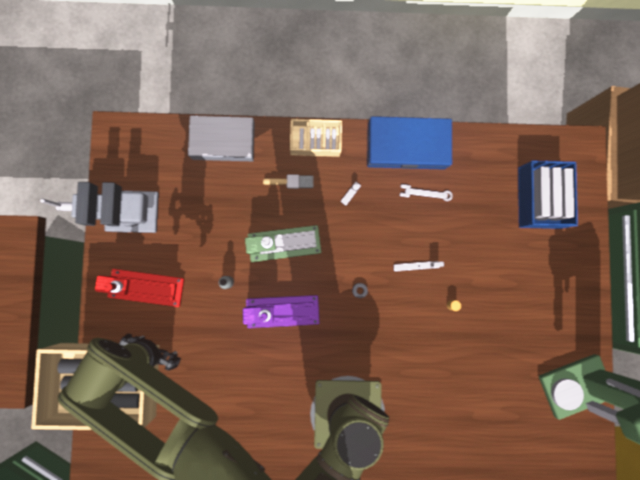

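View pics/side0.png

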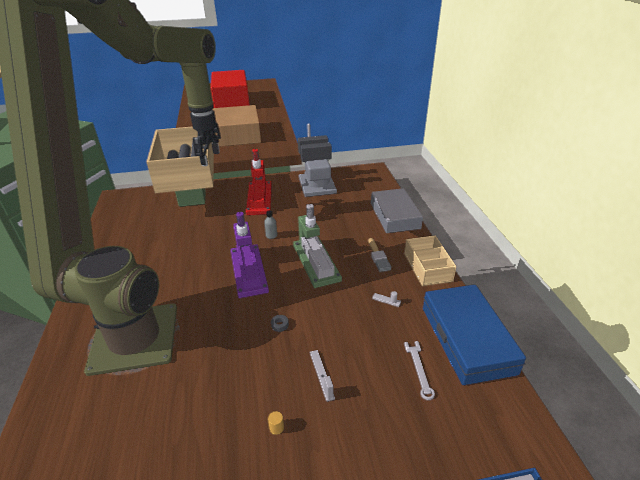

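View pics/wrist0.png

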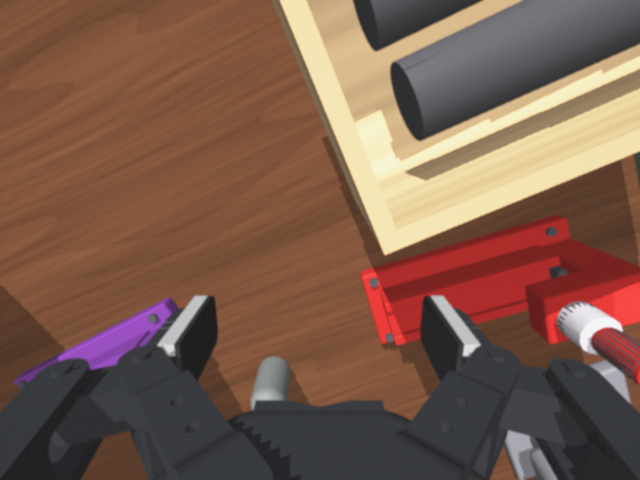

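```bash
python3 - <<'E'
import numpy as np,cv2
from h import *
c=dict(np.load('pics/top0.npz'));im=c['pixels']
crop=im[200:320,220:480];cv2.imwrite('pics/topc.png',cv2.resize(crop[...,::-1],None,fx=3,fy=3,interpolation=cv2.INTER_CUBIC))
s=dict(np.load('pics/side0.npz'));cv2.imwrite('pics/sidec.png',cv2.resize(s['pixels'][190:410,230:430][...,::-1],None,fx=2.7,fy=2.7,interpolation=cv2.INTER_CUBIC))
P=pts(c)
np.set_printoptions(suppress=True,precision=1)
print(c['K'],c['camera_from_world'], s['camera_from_world'])
print('bench z',np.median(P[330:360,400:500,2]))
hsv=cv2.cvtColor(im,cv2.COLOR_RGB2HSV)
# bolt
m=np.zeros((480,640),bool);m[250:282,385:452]=1
b=m&(hsv[...,1]<60)&(hsv[...,2]>120)
p=P[b];print('bolt',len(p),p.min(0),p.max(0)); 
for lo,hi in((3,20),(40,70)):
  q=p[(p[:,2]>lo)&(p[:,2]<hi)];
  if len(q)>3: print(lo,len(q),q.mean(0),cv2.minAreaRect(q[:,:2].astype(np.float32)))
r=cv2.minAreaRect(np.argwhere(b)[:,::-1].astype(np.float32));print(r)
# gauge
g=np.zeros((480,640),bool);g[215:270,235:330]=1
q=P[g];
for lo,hi in((5,24),(45,53),(54,60),(105,125),(140,160),(175,200)):
  k=q[(q[:,2]>lo)&(q[:,2]<hi)]
  if len(k)>3:print(lo,hi,len(k),k.mean(0),cv2.minAreaRect(k[:,:2].astype(np.float32)))
E
```

```text
[[453.2   0.  308. ]
 [  0.  453.2 240.5]
 [  0.    0.    1. ]] [[   0.    -1.     0.   121.8]
 [  -1.    -0.    -0.1  541.3]
 [   0.1   -0.    -1.  1420.4]
 [   0.     0.     0.     1. ]] [[   1.    -0.2   -0.  -500.1]
 [  -0.1   -0.6   -0.8  256.4]
 [   0.1    0.8   -0.6 1178.8]
 [   0.     0.     0.     1. ]]
bench z 1.3630752607917467
bolt 377 [ 423.3 -302.4   -5.8] [ 483.9  165.6 1455.6]
3 248 [ 465.8 -207.8    9.3] ((467.1222839355469, -215.85336303710938), (24.38128089904785, 146.08270263671875), 5.697586536407471)
40 48 [ 472.2 -272.    53.5] ((472.1017150878906, -272.1753234863281), (12.613696098327637, 29.005538940429688), 1.0163569450378418)
((418.0000305175781, 265.5), (7.817779541015625, 50.39582061767578), 85.48600769042969)
5 24 1068 [526.6 203.5  15.8] ((532.9683227539062, 217.57125854492188), (173.88796997070312, 301.82470703125), 1.319244384765625)
45 53 298 [533.8 174.   49.8] ((527.6984252929688, 203.90585327148438), (48.357994079589844, 185.72474670410156), 9.154017448425293)
54 60 279 [530.4 180.7  56.4] ((530.3977661132812, 196.73196411132812), (50.21373748779297, 168.52597045898438), 8.483268737792969)
105 125 351 [517.  282.2 115.6] ((518.8185424804688, 277.2460632324219), (46.227928161621094, 86.83070373535156), 8.404616355895996)
140 160 41 [517.7 252.3 147.4] ((519.5416259765625, 255.18661499023438), (26.39937400817871, 31.179893493652344), 25.345369338989258)
175 200 50 [521.1 255.3 187.6] ((521.9091796875, 254.56130981445312), (20.13994026184082, 19.256641387939453), 1.654953122138977)
```

View pics/topc.png

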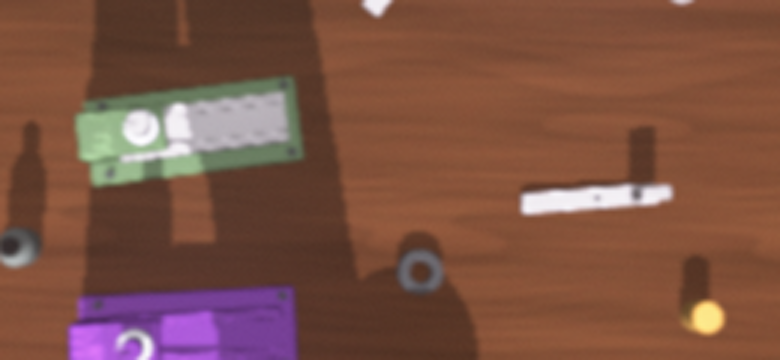

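View pics/sidec.png

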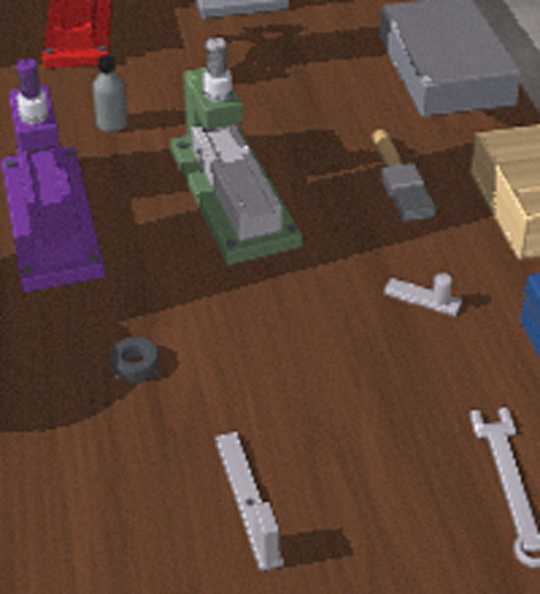

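```bash
cat >> h.py <<'E'
from scipy.spatial.transform import Rotation as Ro
def tool():
    o=ctrl.get_obs();q=o['tool_rot'];return o,Ro.from_quat([q[1],q[2],q[3],q[0]]).as_matrix()
def rel(xyz,yaw):
    "target TCP (mm) with tool straight down, tool x at world yaw (rad)"
    o,R=tool();c,s=np.cos(yaw),np.sin(yaw)
    Rt=np.array([[c,s,0],[s,-c,0],[0,0,-1.]])
    d=R.T@(np.array(xyz)-o['position'])/1000
    r=Ro.from_matrix(R.T@Rt).as_rotvec()
    return np.round(np.r_[d,r],4)
def st():
    o,R=tool()
    print('t %.2f'%o['t'],'pos',np.round(o['position'],1),'yaw %.3f'%np.arctan2(R[1,0],R[0,0]),'tilt %.4f'%np.arccos(-R[2,2]),'F',np.round(o['force'],1),'M',np.round(o['ft_torque'],3),'w %.1f'%o['width'],'q6 %.2f'%o['joint_positions'][5])
E
python3 - <<'E'
from h import *
st();print(rel((480,200,260),.6)); print(rel((480,-150,260),.06))
E
```

```text
t 0.15 pos [232.5 525.3 230.6] yaw 1.154 tilt 0.0016 F [0.4 0.5 0.3] M [0.014 0.021 0.007] w 85.0 q6 -0.07
[-1.973e-01  3.580e-01 -2.910e-02  3.000e-04  1.600e-03  5.540e-01]
[-5.173e-01  4.996e-01 -2.860e-02  8.000e-04  1.500e-03  1.094e+00]
```

Emit:
servo_tool([
  [-0.03,0.055,-0.03,0,0,0.08,0],
  [-0.06,0.108,-0.03,0,0,0.17,0],
  [-0.09,0.16,-0.03,0,0,0.26,0],
  [-0.12,0.215,-0.03,0,0,0.35,0],
  [-0.15,0.27,-0.03,0,0,0.43,0],
])

```text
t: 0.78
position: [418.0, 279.2, 260.8]
tool_rot: [0.0, 0.936, 0.353, -0.0]
force: [0.4, -0.0, 0.3]
width: 85.4
```

```bash
python3 - <<'E'
from h import *
st();print(rel((490,0,260),.06)); print(rel((472,-230,260),.06))
E
```

```text
t 0.78 pos [418.  279.2 260.8] yaw 0.722 tilt 0.0014 F [ 0.4 -0.   0.3] M [ 0.012 -0.024 -0.01 ] w 85.4 q6 -0.22
[-0.1304  0.2571  0.0011  0.001   0.001   0.6617]
[-0.2958  0.4179  0.0014  0.001   0.001   0.6617]
```

Emit:
servo_tool([
  [-0.026,0.052,0,0,0,0.13,0],
  [-0.052,0.104,0,0,0,0.26,0],
  [-0.078,0.156,0,0,0,0.4,0],
  [-0.104,0.208,0,0,0,0.53,0],
  [-0.13,0.257,0,0,0,0.66,0],
])

```text
t: 1.4
position: [490.3, -1.6, 261.0]
tool_rot: [0.001, 1.0, 0.029, -0.0]
force: [0.5, 0.3, 0.1]
width: 85.4
```

```bash
python3 - <<'E'
from h import *
st();print(rel((472,-240,230),.06))
E
```

```text
t 1.40 pos [490.3  -1.6 261. ] yaw 0.057 tilt 0.0012 F [0.5 0.3 0.1] M [ 0.028 -0.009 -0.005] w 85.4 q6 -0.15
[-0.0318  0.237   0.0312  0.0011  0.0006 -0.003 ]
```

Emit:
servo_tool([
  [-0.008,0.055,0,0,0,0,0],
  [-0.016,0.11,0,0,0,0,0],
  [-0.024,0.165,0,0,0,0,0],
  [-0.03,0.2,0,0,0,0,0],
  [-0.03,0.2,0,0,0,0,0],
])

```text
t: 2.02
position: [471.3, -205.4, 260.8]
tool_rot: [0.001, 1.0, 0.027, -0.001]
force: [-0.2, 0.8, -0.6]
width: 85.3
```

```bash
python3 - <<'E'
from h import *
st();snap('wrist','w1.png')
E
```

```text
t 2.02 pos [ 471.3 -205.4  260.8] yaw 0.053 tilt 0.0018 F [-0.2  0.8 -0.6] M [0.04  0.047 0.028] w 85.3 q6 -0.54
```

View pics/w1.png

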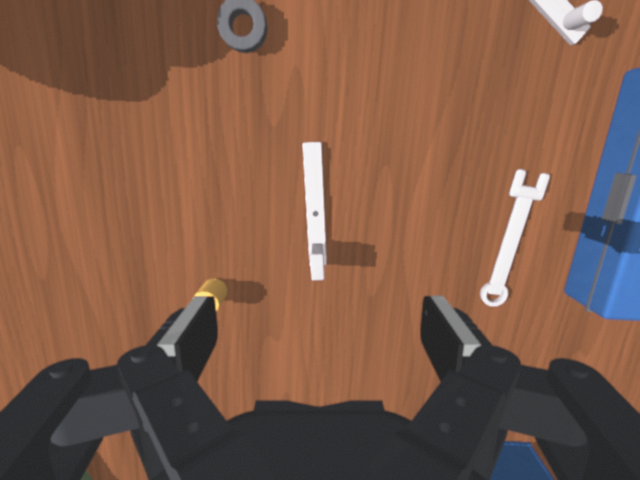

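```bash
python3 - <<'E'
from h import *
np.set_printoptions(suppress=True,precision=2)
c=dict(np.load('pics/w1.npz'));P=pts(c);im=c['pixels']
hsv=cv2.cvtColor(im,cv2.COLOR_RGB2HSV)
m=np.zeros((480,640),np.uint8);m[130:290,290:340]=1
b=((m>0)&(hsv[...,1]<70)&(hsv[...,2]>90)).astype(np.uint8)
cs=max(cv2.findContours(b,0,1)[0],key=cv2.contourArea)
r=cv2.minAreaRect(cs);print(r)
# tongue: tip edge at row top; use rays at z=8 for rows 145..235
L=[]
for v in range(146,236,3):
    us=np.where(b[v])[0]; L.append(ray(c,(us.min()+us.max())/2,v,8)[:2])
L=np.array(L);f=np.polyfit(L[:,1],L[:,0],1);print('x=a*y+b',f,'yaw dir',np.arctan(-f[0]))
v0=np.where(b.any(1))[0].min();v1=np.where(b.any(1))[0].max();print(v0,v1,ray(c,313,v0-.5,8),ray(c,317,v1+.5,8))
q=P[b>0];t=q[(q[:,2]>42)&(q[:,2]<62)];print('lug top',len(t),t.mean(0),cv2.minAreaRect(t[:,:2].astype(np.float32)))
t=q[(q[:,2]>2)&(q[:,2]<14)];print('tongue',len(t),t.mean(0),cv2.minAreaRect(t[:,:2].astype(np.float32)))
g=(hsv[...,0]>15)&(hsv[...,0]<30)&(hsv[...,1]>130)&(hsv[...,2]>120)
c2=dict(np.load('pics/top0.npz'));P2=pts(c2);k=P2[299:313,449:462].reshape(-1,3);k=k[k[:,2]>30];print('slug',k.mean(0))
E
```

```text
((315.4401550292969, 210.70339965820312), (139.0018310546875, 19.910375595092773), 86.72950744628906)
x=a*y+b [ -0.1  445.19] yaw dir 0.10128119646093575
141 280 [ 461.27 -141.09    8.  ] [ 474.25 -307.18    8.  ]
lug top 356 [ 472.41 -270.52   51.5 ] ((472.5518798828125, -272.0556335449219), (13.97352123260498, 29.663570404052734), 5.780131816864014)
tongue 1843 [ 465.6  -202.31    7.24] ((466.761474609375, -215.07339477539062), (20.020671844482422, 144.29934692382812), 5.7379350662231445)
slug [ 347.3  -313.61   85.61]
```

```bash
python3 - <<'E'
from h import *
st();print(rel((472.5,-272.2,90),.1));print(rel((472.5,-272.2,16),.1))
E
```

```text
t 2.08 pos [ 471.3 -203.8  260.8] yaw 0.054 tilt 0.0013 F [-0.7  0.2 -0.6] M [-0.014  0.039  0.027] w 85.5 q6 -0.54
[-0.0023  0.0684  0.1708  0.0002  0.0013 -0.0457]
[-2.200e-03  6.830e-02  2.448e-01  2.000e-04  1.300e-03 -4.570e-02]
```

Emit:
servo_tool([
  [-0.002,0.02,0.055,0,0.001,-0.02,0],
  [-0.002,0.045,0.1,0,0.001,-0.046,0],
  [-0.002,0.068,0.145,0,0.001,-0.046,0],
  [-0.002,0.068,0.171,0,0.001,-0.046,0],
  [-0.002,0.068,0.171,0,0.001,-0.046,0],
])

```text
t: 2.7
position: [471.2, -269.5, 87.6]
tool_rot: [-0.002, 0.999, 0.051, -0.003]
force: [0.2, 0.1, 0.9]
width: 85.3
```

```bash
python3 - <<'E'
from h import *
st();print(rel((472.5,-272.2,16),.1));snap('wrist','w2.png')
E
```

```text
t 2.70 pos [ 471.2 -269.5   87.6] yaw 0.101 tilt 0.0064 F [0.2 0.1 0.9] M [ 0.017 -0.005  0.047] w 85.3 q6 -0.70
[ 0.0013  0.0031  0.0716 -0.0042  0.0048  0.0012]
```

View pics/w2.png

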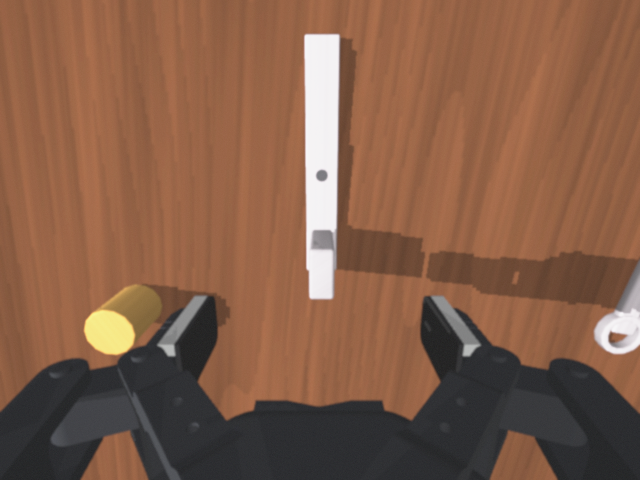

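```bash
python3 - <<'E'
from h import *
c=dict(np.load('pics/w2.npz'))
for u,v in((110,332),(136,335),(161,300)): print(ray(c,u,v,40),ray(c,u,v,20))
c=dict(np.load('pics/top0.npz'));print(ray(c,455.5,305.5,40))
E
```

```text
[ 346.32188348 -328.64837601   40.        ] [ 333.83962769 -342.31932699   20.        ]
[ 362.37182516 -329.09757464   40.        ] [ 351.58223366 -342.81589916   20.        ]
[ 378.55796059 -303.25968237   40.        ] [ 369.4753967 -314.2530825   20.       ]
[ 344.3138771  -330.17372657   40.        ]
```

Emit:
servo_tool([
  [0.001,0.002,0.035,-0.004,0.005,0,0],
  [0.001,0.003,0.06,-0.004,0.005,0,0],
  [0.001,0.003,0.071,-0.004,0.005,0,0],
  [0.001,0.003,0.071,-0.004,0.005,0,0],
  [0.001,0.003,0.071,-0.004,0.005,0,0],
])

```text
t: 3.38
position: [474.6, -273.4, 19.5]
tool_rot: [0.002, 0.999, 0.051, 0.002]
force: [-0.3, 0.1, -0.1]
width: 85.2
```

Emit:
servo_tool([
  [0,0,0,0,0,0,0.5],
  [0,0,0,0,0,0,0.8],
  [0,0,0,0,0,0,1],
  [0,0,0,0,0,0,1],
  [0,0,0,0,0,0,1],
], newtons=40)

```text
t: 4.0
position: [474.5, -273.4, 19.6]
tool_rot: [0.002, 0.999, 0.051, 0.002]
force: [-0.2, 0.3, 2.3]
width: 13.3
```

```bash
python3 - <<'E'
from h import *
st();snap('wrist','w3.png')
E
```

```text
t 4.00 pos [ 474.5 -273.4   19.6] yaw 0.102 tilt 0.0059 F [-0.2  0.3  2.3] M [ 0.014  0.168 -0.02 ] w 13.3 q6 -0.70
```

View pics/w3.png

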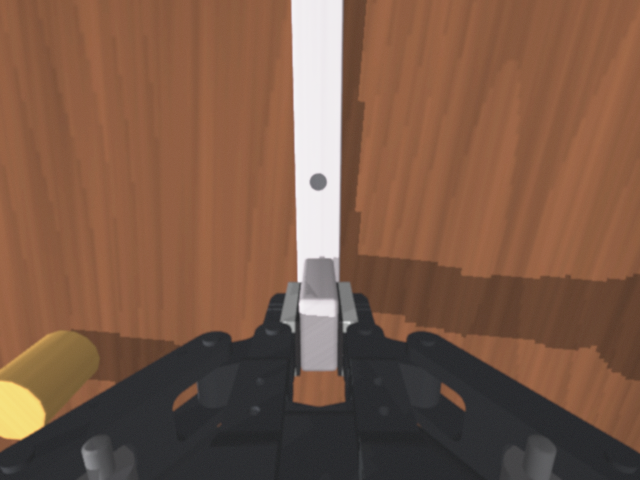

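```bash
python3 - <<'E'
from h import *
print(rel((474,-273,150),.102));print(rel((546,40,190),.145))
E
```

```text
[ 1.000e-04 -0.000e+00 -1.304e-01  3.700e-03 -4.600e-03 -2.000e-04]
[ 0.1038 -0.3039 -0.171   0.0038 -0.0046 -0.0432]
```

Emit:
servo_tool([
  [0,0,-0.02,0.004,-0.005,0,1],
  [0,0,-0.06,0.004,-0.005,0,1],
  [0.01,-0.03,-0.1,0.004,-0.005,0,1],
  [0.025,-0.075,-0.13,0.004,-0.005,-0.01,1],
  [0.042,-0.125,-0.15,0.004,-0.005,-0.02,1],
])

```text
t: 4.68
position: [503.5, -143.7, 170.7]
tool_rot: [0.0, 0.998, 0.06, 0.001]
force: [1.2, -0.6, -1.8]
width: 13.5
```

```bash
python3 - <<'E'
from h import *
st();print(rel((546,40,190),.145))
E
```

```text
t 4.67 pos [ 503.5 -143.7  170.7] yaw 0.120 tilt 0.0015 F [ 1.2 -0.6 -1.8] M [-0.042 -0.049  0.009] w 13.5 q6 -0.48
[ 0.0643 -0.1773 -0.0193  0.0006 -0.0013 -0.0245]
```

Emit:
servo_tool([
  [0.017,-0.045,-0.008,0,-0.001,-0.01,1],
  [0.034,-0.09,-0.02,0,-0.001,-0.02,1],
  [0.05,-0.135,-0.02,0,-0.001,-0.025,1],
  [0.064,-0.177,-0.02,0,-0.001,-0.025,1],
  [0.064,-0.177,-0.02,0,-0.001,-0.025,1],
])

```text
t: 5.3
position: [545.8, 42.7, 190.1]
tool_rot: [-0.0, 0.997, 0.075, -0.0]
force: [0.9, -0.5, -1.7]
width: 13.4
```

```bash
python3 - <<'E'
from h import *
st();snap('wrist','w4.png');snap('side','s4.png');snap('top','t4.png')
s=dict(np.load('pics/s4.npz'));cv2.imwrite('pics/sidec4.png',cv2.resize(s['pixels'][140:360,230:430][...,::-1],None,fx=2.7,fy=2.7,interpolation=cv2.INTER_CUBIC))
E
```

```text
t 5.30 pos [545.8  42.7 190.1] yaw 0.150 tilt 0.0004 F [ 0.9 -0.5 -1.7] M [-0.048 -0.014 -0.003] w 13.4 q6 -0.15
```

View pics/w4.png

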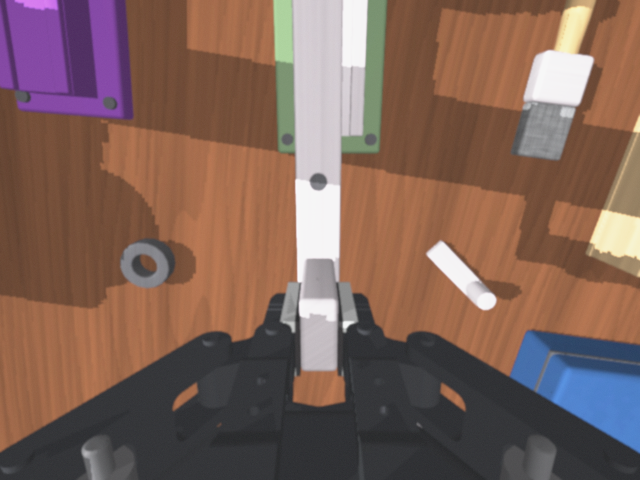

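View pics/sidec4.png

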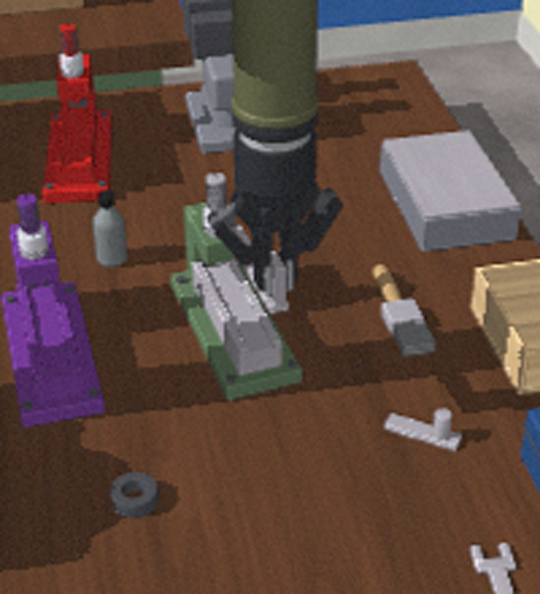

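```bash
python3 - <<'E'
from h import *
np.set_printoptions(suppress=True,precision=2)
c=dict(np.load('pics/w4.npz'));P=pts(c);im=c['pixels'];hsv=cv2.cvtColor(im,cv2.COLOR_RGB2HSV)
g=((hsv[...,0]>35)&(hsv[...,0]<80)&(hsv[...,1]>60));g[:,:260]=0;g[:,400:]=0
q=P[g];h=np.histogram(q[:,2],bins=range(0,80,3));print(list(zip(h[1],h[0])))
base=g&(P[...,2]>5)&(P[...,2]<25)
zb=np.median(P[base][:,2]);print('zb',zb)
for v in (20,40,60,80,100,120,145):
    us=np.where(g[v])[0]
    L=ray(c,us.min()-.5,v,zb);R=ray(c,us.max()+.5,v,zb);print(v,us.min(),us.max(),L[:2],R[:2],((L+R)/2)[:2])
for u in (285,290,345,375):
    vs=np.where(g[:,u])[0];print(u,vs.max(),ray(c,u,vs.max()+.5,zb)[:2])
gr=(P[...,2]>45)&(P[...,2]<60);gr[:,:345]=0;gr[:,372:]=0;gr[150:]=0
for v in (20,50,80,110,130):
    print(v,P[v,340:385:3,2].round(0), 340)
E
```

```text
[(np.int64(0), np.int64(0)), (np.int64(3), np.int64(0)), (np.int64(6), np.int64(0)), (np.int64(9), np.int64(0)), (np.int64(12), np.int64(0)), (np.int64(15), np.int64(153)), (np.int64(18), np.int64(1196)), (np.int64(21), np.int64(9)), (np.int64(24), np.int64(0)), (np.int64(27), np.int64(0)), (np.int64(30), np.int64(0)), (np.int64(33), np.int64(0)), (np.int64(36), np.int64(0)), (np.int64(39), np.int64(0)), (np.int64(42), np.int64(0)), (np.int64(45), np.int64(0)), (np.int64(48), np.int64(0)), (np.int64(51), np.int64(0)), (np.int64(54), np.int64(0)), (np.int64(57), np.int64(0)), (np.int64(60), np.int64(0)), (np.int64(63), np.int64(0)), (np.int64(66), np.int64(0)), (np.int64(69), np.int64(0)), (np.int64(72), np.int64(0)), (np.int64(75), np.int64(0))]
zb 19.025311041760922
20 274 290 [486.4  194.25] [499.77 196.26] [493.09 195.25]
40 275 378 [488.8  180.26] [571.74 192.75] [530.27 186.51]
60 276 380 [491.26 165.86] [576.24 178.66] [533.75 172.26]
80 367 377 [567.74 162.16] [576.78 163.52] [572.26 162.84]
100 277 374 [495.59 135.6 ] [577.33 147.93] [536.46 141.76]
120 277 380 [497.42 119.71] [585.52 132.99] [541.47 126.35]
145 278 356 [500.67  99.26] [568.91 109.55] [534.79 104.41]
285 60 [499.   166.65]
290 152 [512.27  94.57]
345 143 [558.76 109.3 ]
375 67 [572.88 172.5 ]
20 [177.  50.  49.  49.  51.  54.  55.  56.  55.  20.  20.  19.  20.  20.
  19.] 340
50 [177.  49.  48.  49.  55.  56.  54.  55.  57.  19.  18.  19.  20.  19.
  20.] 340
80 [177.  50.  49.  50.  53.  56.  55.  55.  54.  19.  20.  21.  21.  20.
  19.] 340
110 [179.  48.  50.  48.  55.  54.  55.  55.  19.  20.  19.  19.  18.  20.
  -0.] 340
130 [178.  50.  50.  52.  55.  57.  55.  55.  19.  20.  20.  20.  19.  20.
  -1.] 340
```

```bash
python3 - <<'E'
from h import *
print(rel((547.4,85.5,100),.149))
E
```

```text
[ 0.0091 -0.0456  0.09    0.0011  0.0012 -0.0032]
```

Emit:
servo_tool([
  [0.003,-0.012,0.03,0.001,0.001,-0.003,1],
  [0.006,-0.025,0.06,0.001,0.001,-0.003,1],
  [0.009,-0.038,0.08,0.001,0.001,-0.003,1],
  [0.009,-0.046,0.09,0.001,0.001,-0.003,1],
  [0.009,-0.046,0.09,0.001,0.001,-0.003,1],
])

```text
t: 6.08
position: [546.6, 85.3, 99.5]
tool_rot: [0.0, 0.997, 0.074, -0.001]
force: [0.7, -0.2, -0.6]
width: 13.0
```

```bash
python3 - <<'E'
from h import *
st();print(rel((547.4,85.5,73),.149));snap('wrist','w5.png');snap('side','s5.png')
s=dict(np.load('pics/s5.npz'));cv2.imwrite('pics/sidec5.png',cv2.resize(s['pixels'][170:320,250:390][...,::-1],None,fx=4,fy=4,interpolation=cv2.INTER_CUBIC))
E
```

```text
t 6.08 pos [546.6  85.3  99.5] yaw 0.148 tilt 0.0020 F [ 0.7 -0.2 -0.6] M [-0.051 -0.06  -0.006] w 13.0 q6 -0.07
[ 0.0009 -0.0001  0.0265  0.0003  0.002  -0.0006]
```

View pics/w5.png

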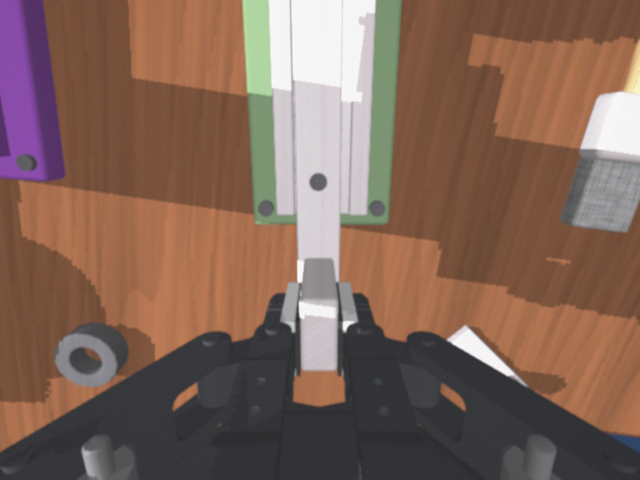

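View pics/sidec5.png

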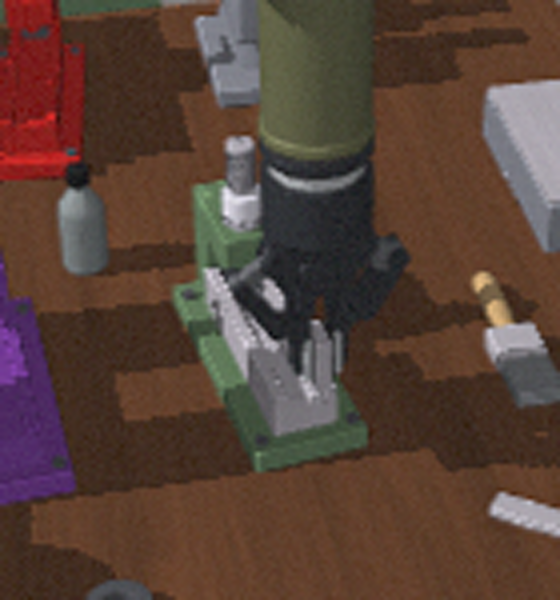

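Emit:
servo_tool([
  [0.001,0,0.01,0,0.002,0,1],
  [0.001,0,0.02,0,0.002,0,1],
  [0.001,0,0.0265,0,0.002,0,1],
  [0.001,0,0.0265,0,0.002,0,1],
  [0.001,0,0.0265,0,0.002,0,1],
])

```text
t: 6.8
position: [548.9, 85.4, 74.2]
tool_rot: [0.0, 0.997, 0.074, 0.001]
force: [0.1, -0.3, -0.5]
width: 13.4
```

```bash
python3 - <<'E'
from h import *
st();print(rel((547.4,85.5,70),.149));snap('wrist','w6.png')
E
```

```text
t 6.80 pos [548.9  85.4  74.2] yaw 0.148 tilt 0.0030 F [ 0.1 -0.3 -0.5] M [-0.061 -0.033 -0.038] w 13.4 q6 -0.07
[-0.0015 -0.0003  0.0042  0.0006 -0.003  -0.0006]
```

View pics/w6.png

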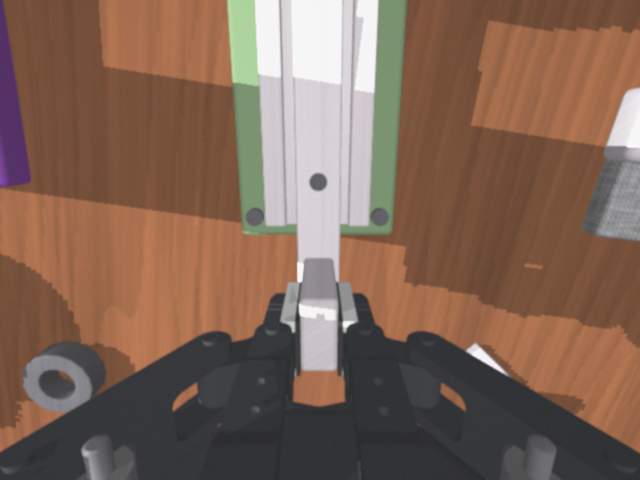

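Emit:
servo_tool([
  [0,0,0.001,0,-0.002,0,1],
  [0,0,0.002,0,-0.002,0,1],
  [0,0,0.003,0,-0.002,0,1],
  [0,0,0.003,0,-0.002,0,1],
  [0,0,0.003,0,-0.002,0,1],
])

```text
t: 7.48
position: [549.0, 85.4, 71.3]
tool_rot: [0.0, 0.997, 0.074, 0.001]
force: [0.1, 0.9, -1.3]
width: 13.6
```

```bash
python3 - <<'E'
from h import *
st();
E
```

```text
t 7.47 pos [549.   85.4  71.3] yaw 0.148 tilt 0.0014 F [ 0.1  0.9 -1.3] M [-0.049  0.041  0.01 ] w 13.6 q6 -0.07
```

Emit:
servo_tool([
  [0,0,0.0006,0,0,0,1],
  [0,0,0.0012,0,0,0,1],
  [0,0,0.0012,0,0,0,1],
  [0,0,0.0012,0,0,0,1],
  [0,0,0.0012,0,0,0,1],
])

```text
t: 8.1
position: [549.1, 85.4, 70.1]
tool_rot: [0.0, 0.997, 0.074, 0.001]
force: [0.3, -0.7, -1.1]
width: 13.3
```

```bash
python3 - <<'E'
from h import *
st();
E
```

```text
t 8.10 pos [549.1  85.4  70.1] yaw 0.148 tilt 0.0014 F [ 0.3 -0.7 -1.1] M [-0.097 -0.019  0.056] w 13.3 q6 -0.07
```

Emit:
servo_tool([
  [0,-0.01,0,0,0,0,1],
  [0,-0.02,0,0,0,0,1],
  [0,-0.03,0,0,0,0,1],
  [0,-0.04,0,0,0,0,1],
  [0,-0.045,0,0,0,0,1],
])

```text
t: 8.72
position: [542.2, 130.8, 70.1]
tool_rot: [0.0, 0.997, 0.075, 0.001]
force: [-0.5, 0.1, -1.9]
width: 13.4
```

```bash
python3 - <<'E'
from h import *
st();snap('wrist','w7.png')
E
```

```text
t 8.72 pos [542.2 130.8  70.1] yaw 0.149 tilt 0.0015 F [-0.5  0.1 -1.9] M [-0.049 -0.024 -0.007] w 13.4 q6 0.01
```

View pics/w7.png

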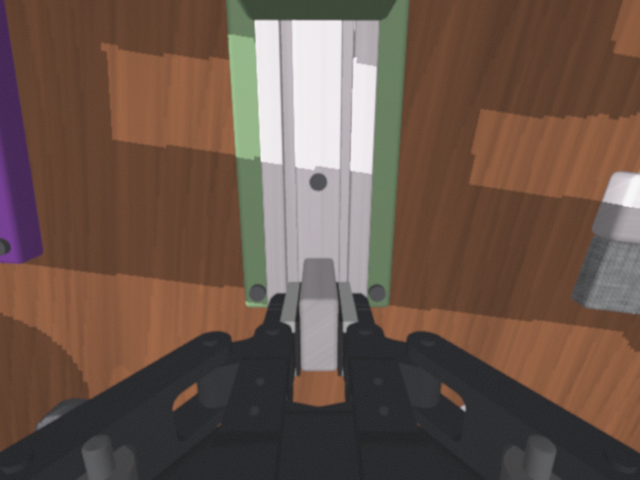

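Emit:
servo_tool([
  [0,-0.002,0.0004,0,0,0,1],
  [0,-0.004,0.0008,0,0,0,1],
  [0,-0.006,0.0008,0,0,0,1],
  [0,-0.008,0.0008,0,0,0,1],
  [0,-0.01,0.0008,0,0,0,1],
], newtons=25)

```text
t: 9.4
position: [541.1, 140.8, 69.7]
tool_rot: [0.0, 0.997, 0.075, 0.001]
force: [1.5, -3.4, 3.1]
width: 13.3
```

```bash
python3 - <<'E'
from h import *
st()
E
```

```text
t 9.40 pos [541.1 140.8  69.7] yaw 0.149 tilt 0.0024 F [ 1.5 -3.4  3.1] M [-0.626 -0.125 -0.02 ] w 13.3 q6 0.03
```

Emit:
servo_tool([
  [0,0,-0.0004,0,0,0,1],
  [0,-0.001,-0.0004,0,0,0,1],
  [0,-0.002,-0.0004,0,0,0,1],
  [0,-0.003,-0.0004,0,0,0,1],
  [0,-0.003,-0.0004,0,0,0,1],
])

```text
t: 10.02
position: [540.5, 144.0, 69.9]
tool_rot: [0.0, 0.997, 0.075, 0.001]
force: [1.2, 0.4, -1.4]
width: 13.7
```

```bash
python3 - <<'E'
from h import *
st()
E
```

```text
t 10.03 pos [540.5 144.   69.9] yaw 0.149 tilt 0.0020 F [ 1.2  0.4 -1.4] M [-0.052  0.022  0.014] w 13.7 q6 0.04
```

Free again. Advance in small steps until contact.

Emit:
servo_tool([
  [0,-0.0005,0,0,0,0,1],
  [0,-0.001,0,0,0,0,1],
  [0,-0.0015,0,0,0,0,1],
  [0,-0.002,0,0,0,0,1],
  [0,-0.002,0,0,0,0,1],
])

```text
t: 10.65
position: [540.2, 146.0, 69.9]
tool_rot: [0.0, 0.997, 0.075, 0.001]
force: [0.2, 0.6, -1.6]
width: 13.3
```

```bash
python3 - <<'E'
from h import *
st()
E
```

```text
t 10.65 pos [540.2 146.   69.9] yaw 0.149 tilt 0.0020 F [ 0.2  0.6 -1.6] M [-0.039  0.009  0.007] w 13.3 q6 0.04
```

Emit:
servo_tool([
  [0,-0.0004,0,0,0,0,1],
  [0,-0.0008,0,0,0,0,1],
  [0,-0.0012,0,0,0,0,1],
  [0,-0.0012,0,0,0,0,1],
  [0,-0.0012,0,0,0,0,1],
])

```text
t: 11.28
position: [540.1, 147.2, 69.9]
tool_rot: [0.0, 0.997, 0.075, 0.001]
force: [0.3, 0.3, -2.4]
width: 13.3
```

```bash
python3 - <<'E'
from h import *
st()
E
```

```text
t 11.28 pos [540.1 147.2  69.9] yaw 0.149 tilt 0.0020 F [ 0.3  0.3 -2.4] M [-0.041 -0.009  0.011] w 13.3 q6 0.04
```

Emit:
servo_tool([
  [0,-0.0004,0,0,0,0,1],
  [0,-0.0008,0,0,0,0,1],
  [0,-0.0012,0,0,0,0,1],
  [0,-0.0012,0,0,0,0,1],
  [0,-0.0012,0,0,0,0,1],
])

```text
t: 11.9
position: [539.8, 148.3, 69.9]
tool_rot: [0.0, 0.997, 0.075, 0.001]
force: [0.4, -0.1, -2.4]
width: 13.5
```

```bash
python3 - <<'E'
from h import *
st()
E
```

```text
t 11.90 pos [539.8 148.3  69.9] yaw 0.149 tilt 0.0019 F [ 0.4 -0.1 -2.4] M [-0.103 -0.038  0.051] w 13.5 q6 0.04
```

Emit:
servo_tool([
  [0,-0.0004,0,0,0,0,1],
  [0,-0.0008,0,0,0,0,1],
  [0,-0.0012,0,0,0,0,1],
  [0,-0.0012,0,0,0,0,1],
  [0,-0.0012,0,0,0,0,1],
])

```text
t: 12.52
position: [539.8, 149.3, 69.9]
tool_rot: [0.0, 0.997, 0.075, 0.001]
force: [0.8, -1.0, -0.8]
width: 13.5
```

```bash
python3 - <<'E'
from h import *
st()
E
```

```text
t 12.53 pos [539.8 149.3  69.9] yaw 0.149 tilt 0.0021 F [ 0.8 -1.  -0.8] M [-0.251 -0.013 -0.054] w 13.5 q6 0.05
```

Emit:
servo_tool([
  [0,-0.0003,0,0,0,0,1],
  [0,-0.0006,0,0,0,0,1],
  [0,-0.0008,0,0,0,0,1],
  [0,-0.0008,0,0,0,0,1],
  [0,-0.0008,0,0,0,0,1],
])

```text
t: 13.15
position: [539.8, 149.5, 70.0]
tool_rot: [0.001, 0.997, 0.075, 0.001]
force: [0.5, -5.0, 0.0]
width: 13.4
```

```bash
python3 - <<'E'
from h import *
st()
E
```

```text
t 13.15 pos [539.8 149.5  70. ] yaw 0.150 tilt 0.0028 F [ 0.5 -5.   0. ] M [-0.846 -0.077 -0.002] w 13.4 q6 0.05
```

Emit:
servo_tool([
  [0,-0.0006,0.0003,0,0,0,1],
  [0,-0.0006,0.0006,0,0,0,1],
  [0,-0.0006,0.0006,0,0,0,1],
  [0,-0.0006,0.0006,0,0,0,1],
  [0,-0.0006,0.0006,0,0,0,1],
])

```text
t: 13.78
position: [539.9, 149.5, 69.6]
tool_rot: [0.001, 0.997, 0.075, 0.001]
force: [1.2, -5.1, 1.4]
width: 13.2
```

```bash
python3 - <<'E'
from h import *
st()
E
```

```text
t 13.78 pos [539.9 149.5  69.6] yaw 0.150 tilt 0.0036 F [ 1.2 -5.1  1.4] M [-0.808 -0.046  0.009] w 13.2 q6 0.05
```

Emit:
servo_tool([
  [0,-0.0003,0,0,0,0,0.8],
  [0,-0.0003,0,0,0,0,0.6],
  [0,0,0,0,0,0,0.4],
  [0,0,0,0,0,0,0.4],
  [0,0,0,0,0,0,0.4],
])

```text
t: 14.4
position: [539.9, 149.6, 69.6]
tool_rot: [0.001, 0.997, 0.075, 0.001]
force: [-0.2, 0.7, 0.5]
width: 50.9
```

Emit:
servo_tool([
  [0,0,-0.02,0,0,0,0.4],
  [0,0,-0.05,0,0,0,0.2],
  [0,0,-0.1,0,0,0,0],
  [0,0.03,-0.14,0,0,0,0],
  [0,0.05,-0.16,0,0,0,0],
])

```text
t: 15.02
position: [548.1, 100.0, 232.6]
tool_rot: [0.001, 0.997, 0.075, 0.003]
force: [0.2, 0.2, -0.3]
width: 85.4
```

```bash
python3 - <<'E'
from h import *
st();snap('wrist','w8.png')
E
```

```text
t 15.03 pos [548.1 100.  232.6] yaw 0.150 tilt 0.0073 F [ 0.2  0.2 -0.3] M [-0.033 -0.024 -0.006] w 85.4 q6 -0.04
```

View pics/w8.png

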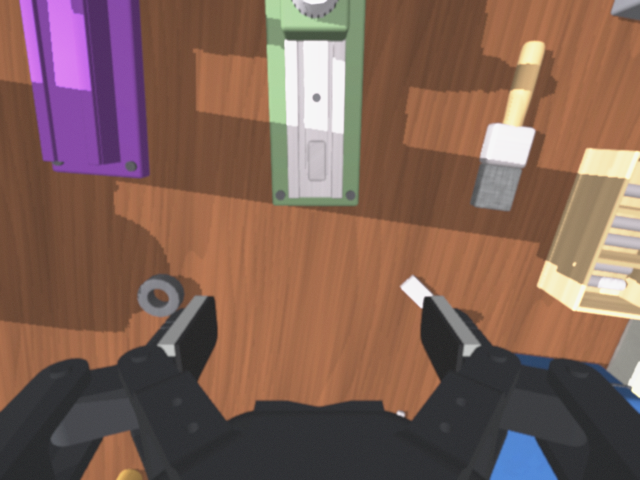

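```bash
python3 - <<'E'
from h import *
c=dict(np.load('pics/w8.npz'));P=pts(c)
k=P[135:185,305:330].reshape(-1,3);k=k[(k[:,2]>96)&(k[:,2]<110)];print('lug',len(k),k.mean(0),cv2.minAreaRect(k[:,:2].astype(np.float32)))
print(rel((537,160,275),.15))
E
```

```text
lug 703 [539.4396275  150.75762609 101.94912532] ((539.4498291015625, 150.73561096191406), (13.36954402923584, 29.483795166015625), 8.519038200378418)
[-0.0028 -0.0631 -0.0409  0.0054 -0.0097 -0.0009]
```

Emit:
servo_tool([
  [-0.001,-0.02,-0.03,0.003,-0.005,0,0],
  [-0.002,-0.045,-0.041,0.005,-0.01,0,0],
  [-0.003,-0.063,-0.041,0.005,-0.01,0,0],
  [-0.003,-0.063,-0.041,0.005,-0.01,0,0],
  [-0.003,-0.063,-0.041,0.005,-0.01,0,0],
])

```text
t: 15.7
position: [536.2, 159.5, 273.9]
tool_rot: [0.001, 0.997, 0.075, -0.001]
force: [0.1, -0.9, -0.4]
width: 85.3
```

```bash
python3 - <<'E'
from h import *
st();snap('wrist','w9.png')
E
```

```text
t 15.70 pos [536.2 159.5 273.9] yaw 0.150 tilt 0.0027 F [ 0.1 -0.9 -0.4] M [-0.051 -0.029 -0.015] w 85.3 q6 0.06
```

View pics/w9.png

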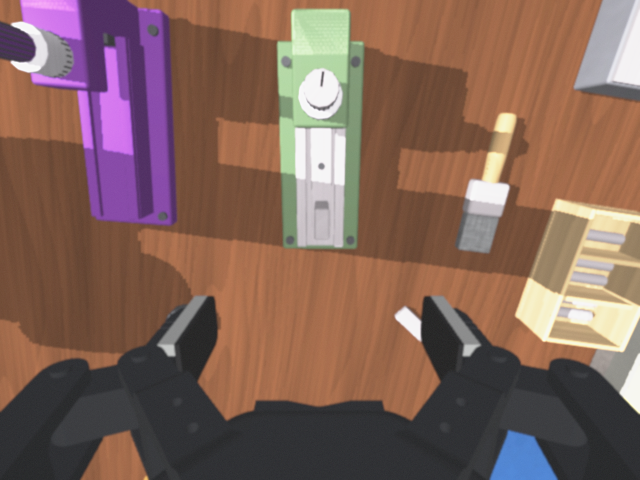

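```bash
python3 - <<'E'
from h import *
c=dict(np.load('pics/w9.npz'));P=pts(c)
k=P[55:115,295:350].reshape(-1,3)
for lo,hi in((180,200),(140,152)):
  q=k[(k[:,2]>lo)&(k[:,2]<hi)];print(len(q),q.mean(0),cv2.minEnclosingCircle(q[:,:2].astype(np.float32)))
g=c['pixels'][50:120,285:355][...,::-1];cv2.imwrite('pics/w9c.png',cv2.resize(g,None,fx=8,fy=8,interpolation=cv2.INTER_CUBIC))
E
```

```text
1103 [522.30201934 256.91936255 186.93539585] ((522.199462890625, 257.2047424316406), 11.467184066772461)
397 [522.93196467 251.2597042  144.17733418] ((522.280517578125, 257.18353271484375), 15.837549209594727)
```

View pics/w9c.png

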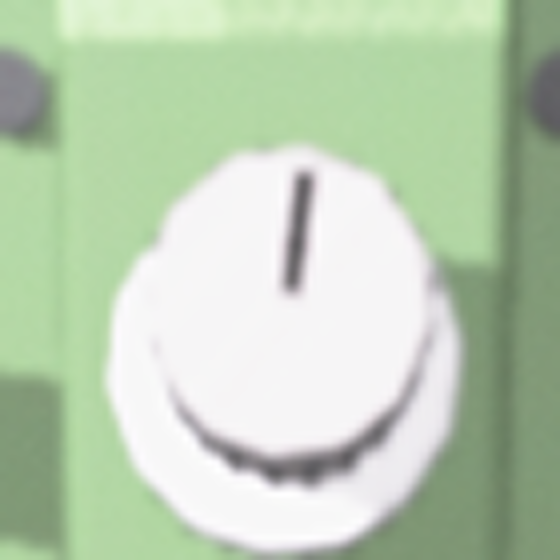

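```bash
python3 - <<'E'
from h import *
print(rel((522.3,257.2,230),-.55),rel((522.3,257.2,230),.15))
E
```

```text
[ 0.0007 -0.0989  0.044   0.0018  0.0017  0.699 ] [ 0.0007 -0.0989  0.044   0.0011  0.0022 -0.001 ]
```

Emit:
servo_tool([
  [0,-0.02,0.01,0.001,0.002,-0.18,0],
  [0,-0.04,0.02,0.001,0.002,-0.36,0],
  [0,-0.06,0.03,0.001,0.002,-0.54,0],
  [0.001,-0.08,0.04,0.001,0.002,-0.72,0],
  [0.001,-0.099,0.044,0.001,0.002,-0.9,0],
])

```text
t: 16.38
position: [522.2, 256.9, 228.6]
tool_rot: [-0.0, 0.864, 0.503, -0.001]
force: [0.1, 0.6, -0.7]
width: 85.3
```

```bash
python3 - <<'E'
from h import *
st();print(rel((522.3,257.2,225),1.95))
E
```

```text
t 16.38 pos [522.2 256.9 228.6] yaw 1.054 tilt 0.0029 F [ 0.1  0.6 -0.7] M [ 0.007 -0.014  0.068] w 85.3 q6 -0.67
[ 3.00e-04 -0.00e+00  3.60e-03 -2.90e-03  9.00e-04 -8.96e-01]
```

Emit:
servo_tool([
  [0,0,0,-0.001,0,-0.18,0],
  [0,0,0,-0.002,0,-0.36,0],
  [0,0,0,-0.002,0,-0.54,0],
  [0,0,0,-0.003,0,-0.72,0],
  [0,0,0,-0.003,0,-0.9,0],
])

```text
t: 17.0
position: [522.3, 256.0, 227.9]
tool_rot: [0.0, 0.557, 0.83, -0.001]
force: [0.1, -0.2, 0.0]
width: 85.2
```

```bash
python3 - <<'E'
from h import *
st();print(rel((522.3,257.2,200),2.5))
E
```

```text
t 17.00 pos [522.3 256.  227.9] yaw 1.959 tilt 0.0019 F [ 0.1 -0.2  0. ] M [ 0.015  0.014 -0.065] w 85.2 q6 -1.57
[ 1.10e-03  5.00e-04  2.79e-02 -1.70e-03  7.00e-04 -5.41e-01]
```

Emit:
servo_tool([
  [0.001,0,0.01,-0.001,0,-0.18,0],
  [0.001,0,0.02,-0.002,0,-0.36,0],
  [0.001,0,0.028,-0.002,0.001,-0.54,0],
  [0.001,0,0.028,-0.002,0.001,-0.54,0],
  [0.001,0,0.028,-0.002,0.001,-0.54,0],
])

```text
t: 17.62
position: [522.2, 256.5, 199.9]
tool_rot: [0.0, 0.317, 0.948, 0.0]
force: [0.0, 0.5, -0.0]
width: 85.1
```

```bash
python3 - <<'E'
from h import *
st();print(rel((522.3,257.2,154),2.5));snap('wrist','w10.png');snap('side','s10.png')
s=dict(np.load('pics/s10.npz'));cv2.imwrite('pics/sidec10.png',cv2.resize(s['pixels'][150:300,240:390][...,::-1],None,fx=4,fy=4,interpolation=cv2.INTER_CUBIC))
E
```

```text
t 17.62 pos [522.2 256.5 199.9] yaw 2.495 tilt 0.0002 F [ 0.   0.5 -0. ] M [-0.021  0.007  0.   ] w 85.1 q6 -2.11
[ 0.0003  0.0006  0.0459  0.0002 -0.     -0.0045]
```

View pics/w10.png

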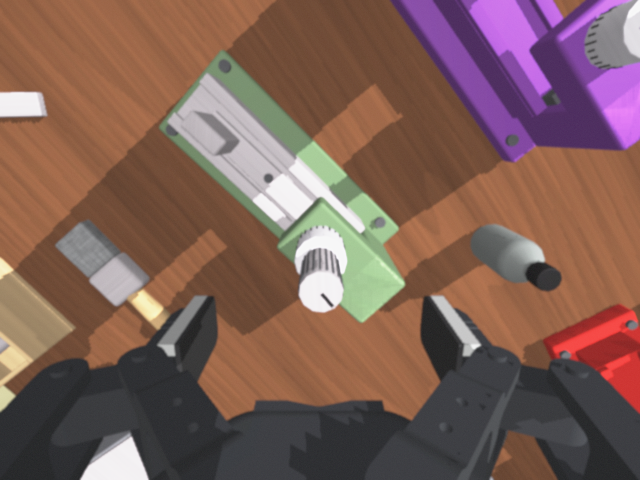

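View pics/sidec10.png

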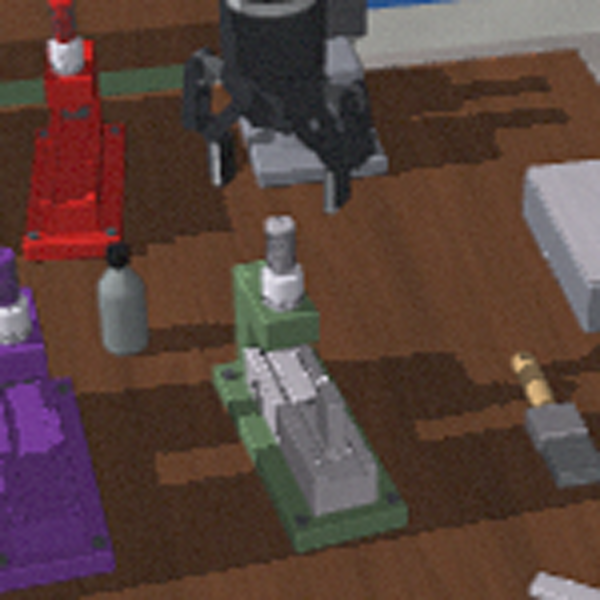

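Emit:
servo_tool([
  [0,0.0006,0.015,0,0,0,0],
  [0.0003,0.0006,0.03,0,0,0,0],
  [0.0003,0.0006,0.042,0,0,0,0],
  [0.0003,0.0006,0.046,0,0,0,0],
  [0.0003,0.0006,0.046,0,0,0,0],
])

```text
t: 18.35
position: [522.2, 257.4, 153.7]
tool_rot: [-0.0, 0.317, 0.948, 0.0]
force: [0.5, -0.1, 0.4]
width: 85.1
```

```bash
python3 - <<'E'
from h import *
st();print(rel((522.3,257.2,154),2.5))
E
```

```text
t 18.35 pos [522.2 257.4 153.7] yaw 2.497 tilt 0.0002 F [ 0.5 -0.1  0.4] M [-0.005  0.034  0.015] w 85.1 q6 -2.11
[-0.0002 -0.0001 -0.0003  0.     -0.0002 -0.0031]
```

Emit:
servo_tool([
  [0,0,0,0,0,0,0.5],
  [0,0,0,0,0,0,0.9],
  [0,0,0,0,0,0,1],
  [0,0,0,0,0,0,1],
  [0,0,0,0,0,0,1],
], newtons=60)

```text
t: 18.98
position: [522.1, 257.7, 154.2]
tool_rot: [-0.0, 0.317, 0.948, 0.0]
force: [-2.6, -0.3, 3.9]
width: 20.5
```

```bash
cat >> h.py <<'E'
def avg(n=8):
    # few readings within a still pose cost camera time
    M=[];F=[]
    for i in range(n):
        o=ctrl.get_obs();M.append(o['ft_torque']);F.append(o['force']);camera('top')
    print('avg M',np.mean(M,0).round(4),'sd',np.std(M,0).round(3),'F',np.mean(F,0).round(2))
E
python3 - <<'E'
from h import *
st();avg(6);st()
E
```

```text
t 18.98 pos [522.1 257.7 154.2] yaw 2.497 tilt 0.0008 F [-2.6 -0.3  3.9] M [ 0.085  0.345 -0.028] w 20.5 q6 -2.11
avg M [ 0.14    0.3633 -0.0008] sd [0.047 0.022 0.026] F [-2.36  0.66  4.95]
t 19.27 pos [522.1 257.7 154.2] yaw 2.497 tilt 0.0007 F [-1.7  1.6  5.8] M [ 0.131  0.355 -0.049] w 20.9 q6 -2.11
```

Emit:
servo_tool([
  [0,0,0,0,0,0.1,1],
  [0,0,0,0,0,0.2,1],
  [0,0,0,0,0,0.3,1],
  [0,0,0,0,0,0.4,1],
  [0,0,0,0,0,0.4,1],
])

```text
t: 19.9
position: [521.9, 257.9, 154.2]
tool_rot: [-0.0, 0.499, 0.867, 0.0]
force: [-2.2, 1.8, 3.5]
width: 20.6
```

```bash
python3 - <<'E'
from h import *
st();avg(6)
E
```

```text
t 19.90 pos [521.9 257.9 154.2] yaw 2.098 tilt 0.0011 F [-2.2  1.8  3.5] M [ 0.161  0.352 -0.169] w 20.6 q6 -1.71
avg M [ 0.225   0.3678 -0.1179] sd [0.051 0.053 0.072] F [-2.42  1.55  3.84]
```

Emit:
servo_tool([
  [0,0,0,0,0,0.05,1],
  [0,0,0,0,0,0.1,1],
  [0,0,0,0,0,0.15,1],
  [0,0,0,0,0,0.2,1],
  [0,0,0,0,0,0.25,1],
])

```text
t: 20.82
position: [521.9, 258.0, 154.2]
tool_rot: [-0.001, 0.603, 0.798, 0.0]
force: [-3.1, 1.8, 3.5]
width: 20.5
```

```bash
python3 - <<'E'
from h import *
st();avg(6);snap('wrist','w11.png')
E
```

```text
t 20.82 pos [521.9 258.  154.2] yaw 1.847 tilt 0.0012 F [-3.1  1.8  3.5] M [0.279 0.408 0.176] w 20.5 q6 -1.46
avg M [0.2933 0.4124 0.0016] sd [0.029 0.01  0.094] F [-2.64  1.94  3.23]
```

View pics/w11.png

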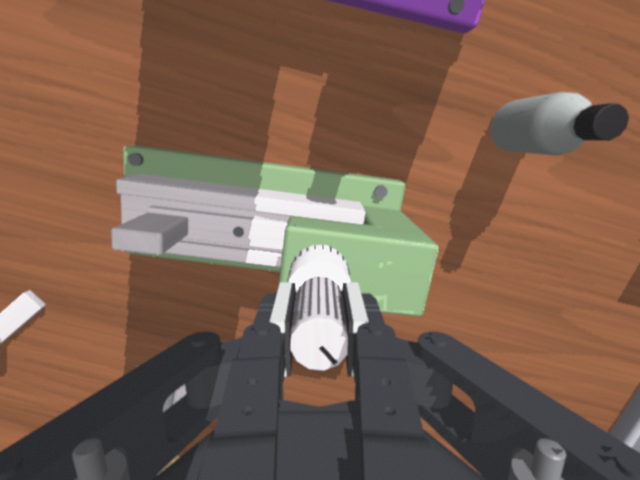

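Emit:
servo_tool([
  [0,0,0,0,0,0.05,1],
  [0,0,0,0,0,0.1,1],
  [0,0,0,0,0,0.15,1],
  [0,0,0,0,0,0.2,1],
  [0,0,0,0,0,0.25,1],
])

```text
t: 21.8
position: [521.8, 258.1, 154.2]
tool_rot: [-0.001, 0.698, 0.716, 0.0]
force: [-2.8, 2.5, 3.8]
width: 20.2
```

```bash
cat >> h.py <<'E'
def look(f):
    st();c=snap('wrist',f);c0=cv2.resize(c['pixels'][225:385,250:390][...,::-1],None,fx=4,fy=4,interpolation=cv2.INTER_CUBIC);cv2.imwrite('pics/c_'+f,c0[:,:])
E
python3 - <<'E'
from h import *
look('k1.png')
E
```

```text
t 21.80 pos [521.8 258.1 154.2] yaw 1.597 tilt 0.0015 F [-2.8  2.5  3.8] M [0.408 0.423 0.135] w 20.2 q6 -1.21
```

View pics/c_k1.png

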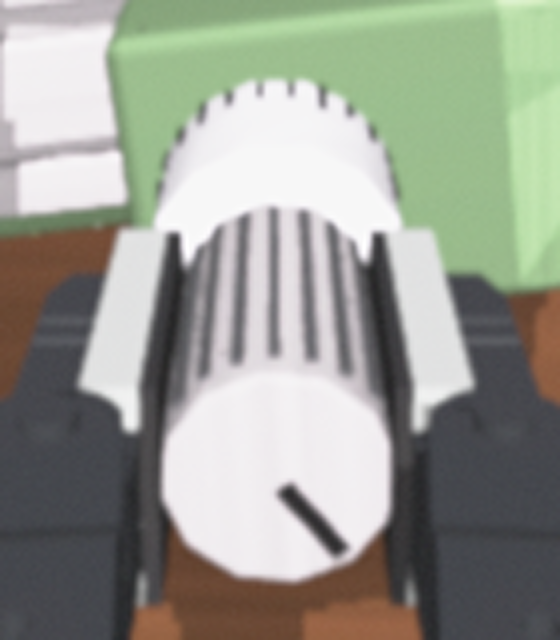

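Emit:
servo_tool([
  [0,0,0,0,0,0.04,1],
  [0,0,0,0,0,0.08,1],
  [0,0,0,0,0,0.12,1],
  [0,0,0,0,0,0.16,1],
  [0,0,0,0,0,0.2,1],
])

```text
t: 22.48
position: [521.8, 258.2, 154.2]
tool_rot: [-0.001, 0.766, 0.643, 0.0]
force: [-2.6, 2.6, 3.4]
width: 20.7
```

```bash
python3 - <<'E'
from h import *
look('k2.png')
E
```

```text
t 22.48 pos [521.8 258.2 154.2] yaw 1.396 tilt 0.0017 F [-2.6  2.6  3.4] M [0.366 0.376 0.121] w 20.7 q6 -1.01
```

View pics/c_k2.png

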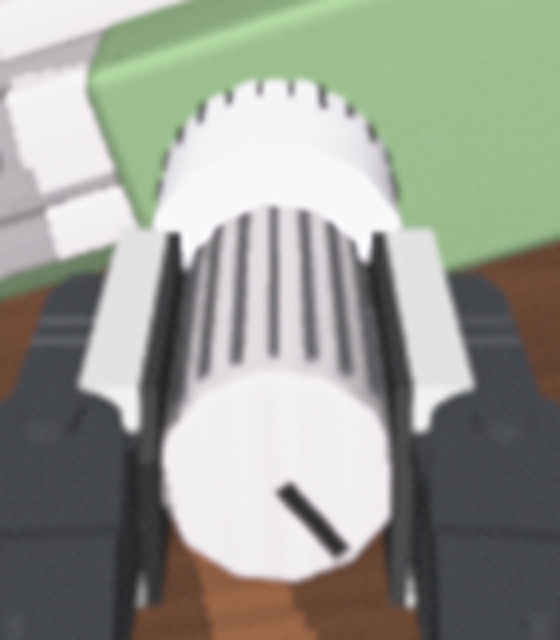

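Thimble ticks are unchanged relative to the hand: no slip yet.

Emit:
servo_tool([
  [0,0,0,0,0,0.04,1],
  [0,0,0,0,0,0.08,1],
  [0,0,0,0,0,0.12,1],
  [0,0,0,0,0,0.16,1],
  [0,0,0,0,0,0.2,1],
])

```text
t: 23.15
position: [521.8, 258.4, 154.2]
tool_rot: [-0.001, 0.827, 0.563, 0.0]
force: [-1.4, 2.0, 3.4]
width: 20.4
```

```bash
cat >> h.py <<'E'
def tick(f,ref='k1.png'):
    a=cv2.imread('pics/'+ref,0).astype(np.float32);b=cv2.imread('pics/'+f,0).astype(np.float32)
    # ticks row strip: profile at rows of the tick arc, polar about thimble-top arc
    t=a[243:250,305:335];r=cv2.matchTemplate(b[243:250,295:345],t,cv2.TM_CCOEFF_NORMED)
    i=np.unravel_index(r.argmax(),r.shape);print('tick shift px',i[1]-10,'score %.3f, unshifted %.3f'%(r.max(),r[0,10]))
E
python3 - <<'E'
from h import *
look('k3.png');tick('k2.png');tick('k3.png')
E
```

```text
t 23.15 pos [521.8 258.4 154.2] yaw 1.195 tilt 0.0018 F [-1.4  2.   3.4] M [0.304 0.442 0.17 ] w 20.4 q6 -0.81
tick shift px 0 score 0.996, unshifted 0.996
tick shift px 0 score 0.984, unshifted 0.984
```

Emit:
servo_tool([
  [0,0,0,0,0,0.04,1],
  [0,0,0,0,0,0.08,1],
  [0,0,0,0,0,0.12,1],
  [0,0,0,0,0,0.16,1],
  [0,0,0,0,0,0.2,1],
])

```text
t: 23.82
position: [521.9, 258.5, 154.2]
tool_rot: [-0.001, 0.879, 0.477, 0.0]
force: [-1.9, 2.2, 4.0]
width: 20.4
```

```bash
python3 - <<'E'
from h import *
look('k4.png');tick('k4.png')
E
```

```text
t 23.82 pos [521.9 258.5 154.2] yaw 0.995 tilt 0.0020 F [-1.9  2.2  4. ] M [0.406 0.376 0.092] w 20.4 q6 -0.61
tick shift px 0 score 0.959, unshifted 0.959
```

Emit:
servo_tool([
  [0,0,0,0,0,0.04,1],
  [0,0,0,0,0,0.08,1],
  [0,0,0,0,0,0.12,1],
  [0,0,0,0,0,0.16,1],
  [0,0,0,0,0,0.2,1],
])

```text
t: 24.5
position: [521.9, 258.6, 154.2]
tool_rot: [-0.001, 0.922, 0.387, 0.0]
force: [-2.5, 2.9, 3.6]
width: 20.8
```

```bash
python3 - <<'E'
from h import *
look('k5.png');tick('k5.png')
E
```

```text
t 24.50 pos [521.9 258.6 154.2] yaw 0.794 tilt 0.0021 F [-2.5  2.9  3.6] M [0.391 0.369 0.159] w 20.8 q6 -0.41
tick shift px 0 score 0.903, unshifted 0.903
```

View pics/c_k5.png

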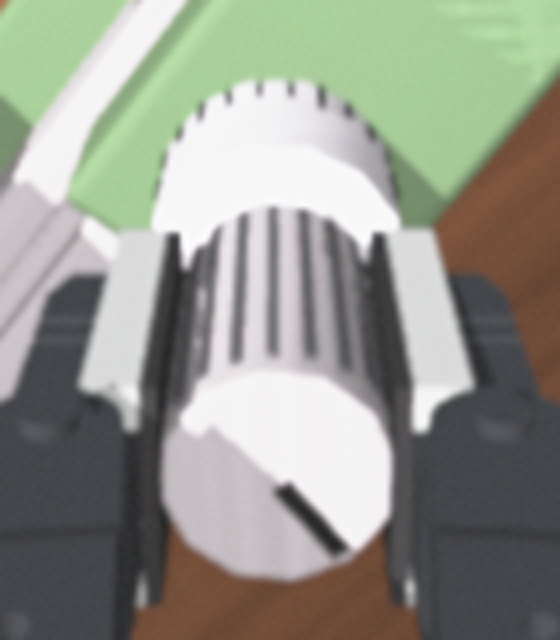

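Emit:
servo_tool([
  [0,0,0,0,0,0.04,1],
  [0,0,0,0,0,0.08,1],
  [0,0,0,0,0,0.12,1],
  [0,0,0,0,0,0.16,1],
  [0,0,0,0,0,0.2,1],
])

```text
t: 25.18
position: [522.0, 258.7, 154.2]
tool_rot: [-0.001, 0.956, 0.293, 0.0]
force: [-3.0, 3.3, 3.2]
width: 20.6
```

```bash
python3 - <<'E'
from h import *
look('k6.png');tick('k6.png')
E
```

```text
t 25.18 pos [522.  258.7 154.2] yaw 0.594 tilt 0.0022 F [-3.   3.3  3.2] M [0.372 0.397 0.117] w 20.6 q6 -0.21
tick shift px 0 score 0.787, unshifted 0.787
```

Emit:
servo_tool([
  [0,0,0,0,0,0.04,1],
  [0,0,0,0,0,0.08,1],
  [0,0,0,0,0,0.12,1],
  [0,0,0,0,0,0.16,1],
  [0,0,0,0,0,0.2,1],
])

```text
t: 25.85
position: [522.1, 258.8, 154.2]
tool_rot: [-0.001, 0.981, 0.196, 0.0]
force: [-2.9, 2.5, 3.5]
width: 20.8
```

```bash
python3 - <<'E'
from h import *
look('k7.png');tick('k7.png');tick('k7.png','k6.png')
E
```

```text
t 25.85 pos [522.1 258.8 154.2] yaw 0.394 tilt 0.0024 F [-2.9  2.5  3.5] M [0.342 0.446 0.085] w 20.8 q6 -0.01
tick shift px -8 score 0.732, unshifted 0.643
tick shift px 0 score 0.969, unshifted 0.969
```

View pics/c_k7.png

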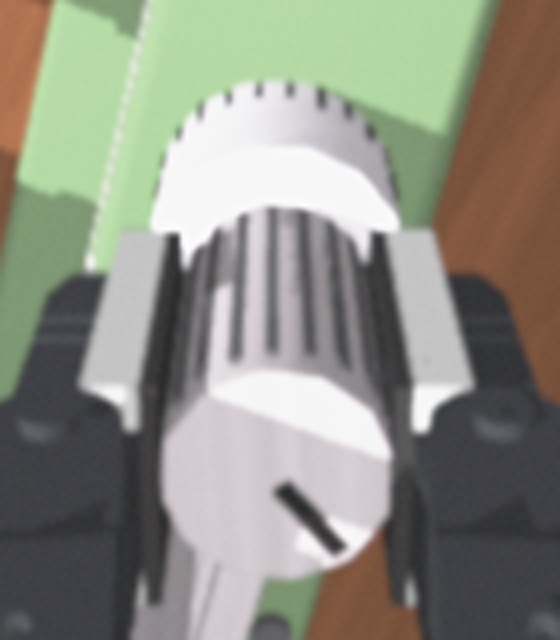

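Emit:
servo_tool([
  [0,0,0,0,0,0.03,1],
  [0,0,0,0,0,0.06,1],
  [0,0,0,0,0,0.09,1],
  [0,0,0,0,0,0.12,1],
  [0,0,0,0,0,0.15,1],
])

```text
t: 26.52
position: [522.2, 258.8, 154.2]
tool_rot: [-0.001, 0.993, 0.12, 0.0]
force: [-1.3, 2.9, 3.6]
width: 20.7
```

```bash
python3 - <<'E'
from h import *
look('k8.png');tick('k8.png','k7.png')
E
```

```text
t 26.52 pos [522.2 258.8 154.2] yaw 0.241 tilt 0.0025 F [-1.3  2.9  3.6] M [0.404 0.399 0.117] w 20.7 q6 0.14
tick shift px 0 score 0.930, unshifted 0.930
```

Emit:
servo_tool([
  [0,0,0,0,0,0.03,1],
  [0,0,0,0,0,0.06,1],
  [0,0,0,0,0,0.09,1],
  [0,0,0,0,0,0.12,1],
  [0,0,0,0,0,0.15,1],
])

```text
t: 27.2
position: [522.3, 258.8, 154.2]
tool_rot: [-0.001, 0.999, 0.044, 0.0]
force: [-1.8, 2.8, 2.7]
width: 20.6
```

```bash
python3 - <<'E'
from h import *
look('k9.png');tick('k9.png','k8.png')
E
```

```text
t 27.20 pos [522.3 258.8 154.2] yaw 0.088 tilt 0.0026 F [-1.8  2.8  2.7] M [0.418 0.353 0.202] w 20.6 q6 0.30
tick shift px -2 score 0.922, unshifted 0.391
```

View pics/c_k9.png

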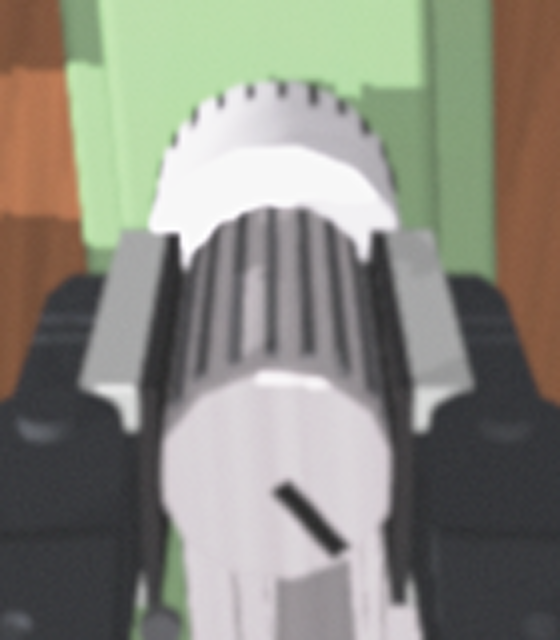

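Emit:
servo_tool([
  [0,0,0,0,0,0.04,1],
  [0,0,0,0,0,0.08,1],
  [0,0,0,0,0,0.12,1],
  [0,0,0,0,0,0.16,1],
  [0,0,0,0,0,0.2,1],
])

```text
t: 27.88
position: [522.4, 258.8, 154.2]
tool_rot: [-0.001, 0.998, -0.057, 0.0]
force: [-0.8, 2.1, 3.1]
width: 20.7
```

```bash
python3 - <<'E'
from h import *
look('k10.png');tick('k10.png','k9.png')
E
```

```text
t 27.88 pos [522.4 258.8 154.2] yaw -0.114 tilt 0.0026 F [-0.8  2.1  3.1] M [0.432 0.276 0.261] w 20.7 q6 0.50
tick shift px 2 score 0.850, unshifted 0.276
```

View pics/c_k10.png

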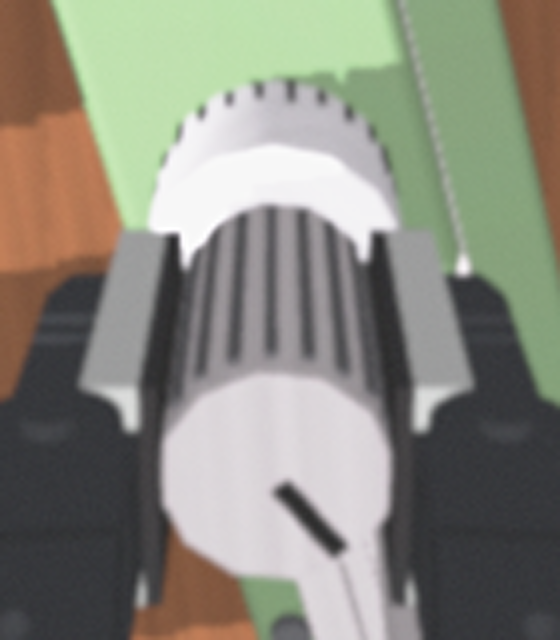

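Emit:
servo_tool([
  [0,0,0,0,0,0.03,1],
  [0,0,0,0,0,0.06,1],
  [0,0,0,0,0,0.09,1],
  [0,0,0,0,0,0.1,1],
  [0,0,0,0,0,0.1,1],
])

```text
t: 28.55
position: [522.5, 258.9, 154.2]
tool_rot: [-0.001, 0.994, -0.108, 0.0]
force: [-0.9, 2.8, 1.8]
width: 20.7
```

```bash
python3 - <<'E'
from h import *
look('k11.png');tick('k11.png','k10.png')
E
```

```text
t 28.55 pos [522.5 258.9 154.2] yaw -0.216 tilt 0.0027 F [-0.9  2.8  1.8] M [0.41  0.253 0.126] w 20.7 q6 0.60
tick shift px -3 score 0.914, unshifted 0.220
```

View pics/c_k11.png

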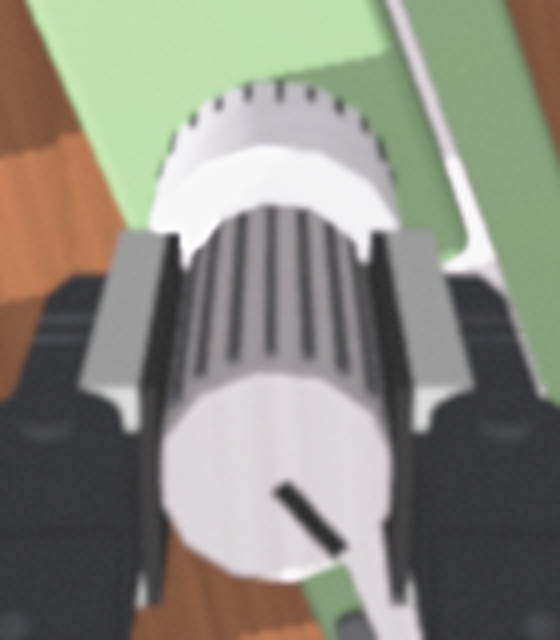

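Emit:
servo_tool([
  [0,0,0,0,0,0,0.7],
  [0,0,0,0,0,0,0.4],
  [0,0,0,0,0,0,0],
  [0,0,0,0,0,0,0],
  [0,0,0,0,0,0,0],
])

```text
t: 29.22
position: [522.5, 258.8, 154.2]
tool_rot: [-0.001, 0.994, -0.108, 0.0]
force: [0.3, -0.7, -0.6]
width: 85.4
```

Emit:
servo_tool([
  [0,0,-0.02,0,0,0,0],
  [0,0,-0.05,0,0,0,0],
  [0,0,-0.08,0,0,0,0],
  [0,0.04,-0.11,0,0,0,0],
  [0,0.07,-0.12,0,0,0,0],
])

```text
t: 29.85
position: [508.2, 189.5, 276.3]
tool_rot: [-0.002, 0.994, -0.107, 0.002]
force: [-0.2, -0.8, -0.7]
width: 85.4
```

Emit:
servo_tool([
  [0,0.02,0,0,0,0,0],
  [0,0.03,0,0,0,0,0],
  [0,0.03,0,0,0,0,0],
  [0,0.03,0,0,0,0,0],
  [0,0.03,0,0,0,0,0],
])

```text
t: 30.48
position: [501.8, 160.9, 275.6]
tool_rot: [-0.002, 0.994, -0.107, 0.002]
force: [0.5, 0.4, -0.6]
width: 85.4
```

```bash
python3 - <<'E'
from h import *
st();c=snap('wrist','w12.png');snap('side','s12.png')
s=dict(np.load('pics/s12.npz'));cv2.imwrite('pics/sidec12.png',cv2.resize(s['pixels'][150:300,240:390][...,::-1],None,fx=4,fy=4,interpolation=cv2.INTER_CUBIC))
P=pts(c);k=P.reshape(-1,3);m=(abs(k[:,0]-539.5)<14)&(abs(k[:,1]-150.7)<25)&(k[:,2]>96)&(k[:,2]<110);k=k[m];print(len(k),k.mean(0),cv2.minAreaRect(k[:,:2].astype(np.float32)))
E
```

```text
t 30.48 pos [501.8 160.9 275.6] yaw -0.214 tilt 0.0049 F [ 0.5  0.4 -0.6] M [ 0.019  0.076 -0.018] w 85.4 q6 0.44
471 [539.09436408 151.39429469 101.9397695 ] ((539.265869140625, 150.49693298339844), (13.950257301330566, 30.225990295410156), 8.81262493133545)
```

View pics/w12.png

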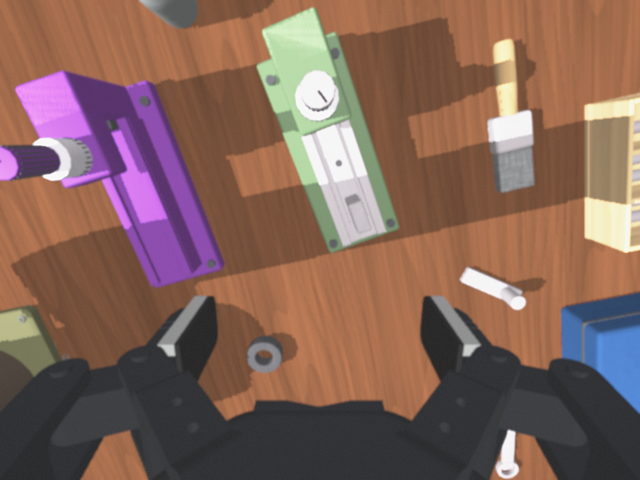

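View pics/sidec12.png

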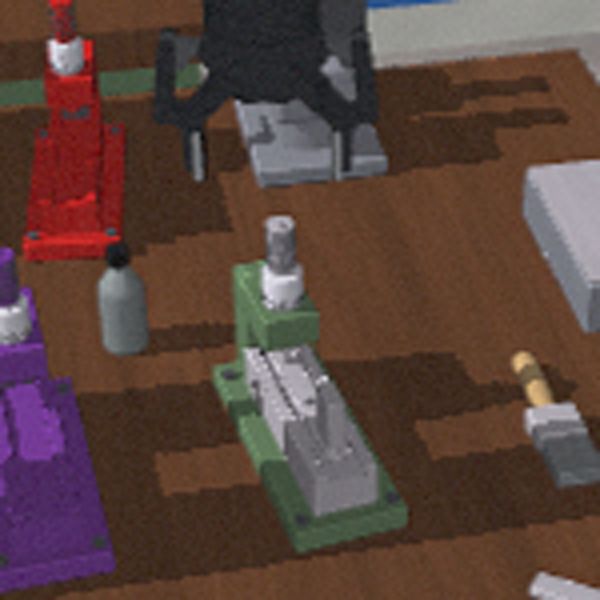

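```bash
python3 - <<'E'
from h import *
print(ctrl.close_job())
E
```

```text
the job is handed in; nothing more can be done
None
```

The bolt is clamped in the green gauge's channel and the job is handed in at about 30.5 s of the 72 s. I got no verdict from the system, and I could not measure the clamping force directly.

- **Seating:** I laid the bolt in the channel and slid it under the spindle. I pushed it home with about 5 N until it met the stop.
- **Clamping:** I turned the knob clockwise about 2.7 rad in one grip. Slip showed clearly as the thimble's graduations shifting against the knob. I let it slip about 0.36 rad (20–21°) and released the knob. By the stated law that gives roughly 20–22 N on the channel floor, inside the 16–29 N limits.
- **Last checks:** The lug is where it was before clamping, within about 0.3 mm. It is in line with the channel to about 0.01 rad. The gripper is open and clear, and no bystander seen in the last views appears to have moved.
- **Disagreements:**
  - The top camera put the knob about 2 mm from where the wrist camera put it, so I used the wrist value.
  - Torque readings were noisy (±0.03 N m or more) and, when I held still after a turn, did not settle to a steady value. I therefore judged the slip mainly from the thimble graduations. The readings of 0.20 and 0.26 N m taken while the clutch slipped agreed with it.
  - The hand crept about 1.5 mm sideways on the knob while turning, with only about 3 N of side force.

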